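# Press the raised stoppers home, smallest bottle first

## Robot

A 6-joint arm with a two-finger parallel gripper is mounted at the origin on the work surface. World frame = base frame: x ahead of the robot, y to its left, z up, the work surface at z = 0. Lengths are in mm, angles in rad, forces in N, time in s.
With the tool pointing down it reaches from about 350 to 1000 mm from the base axis. Payload 7.1 kg.
Tool frame: the origin (TCP) lies at the centre of the arm's flange, where the gripper is bolted on; the fingertips stand 173 mm ahead of it and the grasp point (between the pads) lies 155 mm ahead of it; z points along the fingers, x is the direction in which the jaws open and shut, and the axes are right-handed (so a half turn about z gives the same grasp; the last joint's range is limited). The gripper opens to 85 mm and grips with 20 to 120 N. Pads are 22 mm wide; open, the fingers measure 114 mm over their backs; the gripper's body (76 mm by 85 mm) begins 54 mm behind the grasp point. The pads swing forward as they close: fully open they stand 13 mm farther back than shut.
Start: joints at [-1.354, 0.423, 1.63, -0, 1.089, -0.019], TCP at [146.033, -607.685, 404.719] pointing down, gripper open.
Joint ranges: [-3, 3], [-0.9, 2.11], [0.09, 2.58], [-1.31, 4.45], [0.11, 2.69], [-2.54, 2.54]. Speed limits (rad/s): [2.39, 2.39, 3.01, 3.14, 3.14, 3.14].

## Interface

Orientations are given as a unit quaternion [w, x, y, z].
In Python, from plant import r gives the robot as it stands. The module is installed in compiled form; this text tells all that it offers.
- The arm moves only by the shell command python3 -m pendant 'ROWS' [FORCE]. ROWS is JSON, a list of rows, each an object with "offset": the shift along the tool's x, y, z in m, a list of three; "twist": the turn about the tool's z in rad; "hand": the gripper command: -1 is shut, 1 is fully open, values between are in proportion. In form: [{"offset": [x, y, z], "twist": twist, "hand": hand}, ...]. A call has 1 to 12 rows; each row shifts and turns the pose as measured when the row begins, along the tool's axes as they then stand; what a row does not reach is not made up. A row lasts 1/10 s, in which the tool goes at most 50 mm and 8.59 degrees, less where a joint would pass 70% of its speed; a pose out of reach is approached as far as the arm can. A call with a gripper value outside its range is refused whole. The fingers move at their own pace and stop on an object; FORCE is the grip in N (left out, the last holds). Time passes only in rows, so rows that do not move let the fingers close. It gives the time, the measured TCP pose, the force and the opening at its end, in the units of the state.
- r.get_obs(): the state, without advancing time (a new reading comes with each control period).
- r.camera(name): name is "scene" or "top"; returns the picture (480x640x3 uint8, red, green, blue); there is no depth.
- r.camera_model(name): a dict with "mtx" (3x3 intrinsics, pixels), "cam_to_world" (4x4, takes a point from camera to world coordinates). Camera axes: x right, y up, looking along -z (the intrinsics and any distortion apply to the point x, -y, -z); pixel columns grow to the right and rows downward; lengths in mm; the calibration is good to about 2 mm. A picture is of the moment at which its call begins. camera_model takes no time and is no camera call.
- r.hand_in(): hands the job in, once; it reports no verdict.
Trained networks look in the newest picture that a camera, given by its name, has taken for a name from the list of things; names that differ only in an ending like _2 or _b are one class to them, and where a whole thing is asked for, a point or a joint stands for the part that bears it (a point fixed in the world has none). Each returns a list of dicts, best first, with "p" (0 to 1); they miss things now and then, are a little off and sometimes report something else, mostly with a low value. They report only what shows in the picture. A call takes as long as a camera call.
- r.boxes_of(camera, query): "rect" ([left, top, right, bottom] in pixels, round what is visible of it).
- r.outline_of(camera, query): "mask" (480x640 bool, what is visible of it) and "rect" ([left, top, right, bottom] in pixels, round what is visible of it).
- r.spot_point(camera, query): "location" ([column, row] in pixels: a listed point, or the origin of a listed thing).
The state is a dict: "clock": time; "qpos": joint angles; "qd": joint speeds; "joint_efforts": joint torques, N m; "tool_pos": TCP position; "tcp_rot": TCP orientation; "ft_force": force on the tool from outside, world axes, zero at the start; "torque": the same for the moment, N m; "finger_gap": opening from 0.0 (shut) to 1.0 (fully open).
Only numpy, scipy, OpenCV 4.12 (cv2) and the standard library are available. Lean on these libraries where they do the work, as an engineer would, in place of code of your own. Each camera call takes 0.05 s, during which the arm holds its last target.

## Task

Three gas-flushed bottles on the tray still have their grey rubber stoppers standing half out of the neck. Press them fully home one at a time with a light fingertip push from above: the smallest bottle first, since it loses its gas soonest, then the middle one, then the largest. Do not lift, tip or push away any bottle, and leave the metal-capped bottles and the things around the tray alone.

Things in the scene. Friction and masses are not known exactly. Their poses are not given: they have to be found in the camera images.
- tray: fixed rimmed stainless tray, 250 mm (its x) by 345 mm (its y), rim 18 mm high, floor 3 mm above the bench; origin at the centre of its underside, z up. The six bottles stand on its floor in any arrangement, at least 80 mm between axes
- bottle_small: the smallest of the three unsealed clear glass bottles: round, 32 mm across, 58 mm from its underside to the glass lip, neck lip 20 mm across, loose; origin at the centre of its underside, z up
- small_top (a point): centre of the flat top face of that smallest bottle's dark grey rubber stopper (flange 20 mm across, 4 mm thick); 6 to 8 mm too high at the start, and 62 mm above the bottle's underside when the stopper is home
- stopper_small (a joint): how far that stopper has been pushed down into the neck (m): 0 = standing half out (starts 0 to 0.002), 0.008 = fully home, its flange resting on the glass lip; it slides with about 4 N of friction, stops when home (only the rubber flange then still gives, springily, about 1 mm for 6 N, up to 3.5 mm) and stays where it is left
- bottle_medium: the middle of the three unsealed clear glass bottles: round, 44 mm across, 80 mm from its underside to the glass lip, neck lip 20 mm across, loose; origin at the centre of its underside, z up
- medium_top (a point): centre of the flat top face of that middle bottle's dark grey rubber stopper (flange 20 mm across, 4 mm thick); 6 to 8 mm too high at the start, and 84 mm above the bottle's underside when the stopper is home
- stopper_medium (a joint): how far that stopper has been pushed down into the neck (m): 0 = standing half out (starts 0 to 0.002), 0.008 = fully home, its flange resting on the glass lip; it slides with about 4 N of friction, stops when home (only the rubber flange then still gives, springily, about 1 mm for 6 N, up to 3.5 mm) and stays where it is left
- bottle_large: the largest of the three unsealed clear glass bottles: round, 56 mm across, 108 mm from its underside to the glass lip, neck lip 20 mm across, loose; origin at the centre of its underside, z up
- large_top (a point): centre of the flat top face of that largest bottle's dark grey rubber stopper (flange 20 mm across, 4 mm thick); 6 to 8 mm too high at the start, and 112 mm above the bottle's underside when the stopper is home
- stopper_large (a joint): how far that stopper has been pushed down into the neck (m): 0 = standing half out (starts 0 to 0.002), 0.008 = fully home, its flange resting on the glass lip; it slides with about 4 N of friction, stops when home (only the rubber flange then still gives, springily, about 1 mm for 6 N, up to 3.5 mm) and stays where it is left
- sealed_small: finished loose bottle of the same 32 by 58 mm size, already closed with a crimped aluminium cap (top 62 mm up); leave alone; origin at the centre of its underside, z up
- sealed_medium: finished loose bottle of the same 44 by 80 mm size, already closed with a crimped aluminium cap (top 84 mm up); leave alone; origin at the centre of its underside, z up
- sealed_large: finished loose bottle of the same 56 by 108 mm size, already closed with a crimped aluminium cap (top 112 mm up); leave alone; origin at the centre of its underside, z up
- crimper: loose hand crimping pliers, 230 mm long, lying flat, 31 mm high, beside the tray on the robot's right; origin on the bench near the middle, x towards the jaws; leave alone
- beaker: loose empty glass beaker, 74 mm across, 92 mm high, on the robot's left; origin at the centre of its underside; leave alone
- marker: loose marker pen, 130 mm long, 15 mm thick, lying on the bench at the robot's left, nearer than the beaker; origin under its middle; leave alone
- dish: loose glass dish 90 mm across, 16 mm high, with spare stoppers, beyond the tray; origin at the centre of its underside; leave alone

How it is judged:
By the outcome, as a careful person would: the job done as asked, in the order asked, and still so for the second after the job is handed in, with the robot touching nothing.
It also fails if it takes over 42 s, if anything falls off the work surface, if the arm or the gripper's body presses on something with over 40 N, if the wrist force passes 120 N, or if a joint passes its speed limit or range.

## Working session

There is one attempt and no reset: what is moved stays moved. The work goes in short steps, Python scripts to look and compute and a shell command to move; the robot and the scene stay as the last step left them, time stands still between calls to the robot, and variables do not carry over. Pictures are saved under pics/ and viewed, and the job is handed in when it is done.

```bash
mkdir -p pics
python3 - <<'E'
from plant import r
import cv2,numpy as np
o=r.get_obs();print({k:np.round(v,3).tolist() for k,v in o.items()})
for c in("scene","top"):
    im=r.camera(c);cv2.imwrite(f"pics/{c}0.png",im[:,:,::-1])
    m=r.camera_model(c);print(c,np.round(m["mtx"],1).tolist(),np.round(m["cam_to_world"],3).tolist(),[k for k in m])
    for q in("small_top","medium_top","large_top"):
        print(q,[(np.round(d["location"],1).tolist(),round(d["p"],2)) for d in r.spot_point(c,q)])
print(r.get_obs()["clock"])
E
```

```text
{'clock': 0.0, 'qpos': [-1.354, 0.424, 1.631, -0.0, 1.089, -0.019], 'qd': [0.002, -0.001, -0.001, 0.0, -0.001, -0.0], 'joint_efforts': [-0.0, -55.739, -28.174, 0.0, 0.007, 0.0], 'tool_pos': [145.967, -607.426, 403.95], 'tcp_rot': [-0.0, 0.785, -0.619, -0.001], 'ft_force': [-0.298, -0.544, -0.41], 'torque': [0.01, 0.064, -0.068], 'finger_gap': 0.999}
scene [[524.4, 0.0, 324.5], [0.0, 524.4, 237.7], [0.0, 0.0, 1.0]] [[0.523, -0.719, 0.457, 1137.982], [0.853, 0.438, -0.284, -300.477], [0.004, 0.539, 0.843, 1069.926], [0.0, 0.0, 0.0, 1.0]] ['mtx', 'cam_to_world']
small_top [([391.8, 139.4], 0.21)]
medium_top [([317.8, 190.7], 0.42)]
large_top [([279.0, 195.8], 0.57)]
top [[573.2, 0.0, 319.2], [0.0, 573.2, 247.5], [0.0, 0.0, 1.0]] [[0.025, 0.986, -0.168, 392.049], [-1.0, 0.024, -0.011, 15.661], [-0.007, 0.168, 0.986, 1280.577], [0.0, 0.0, 0.0, 1.0]] ['mtx', 'cam_to_world']
small_top [([302.6, 254.1], 0.47)]
medium_top [([291.1, 300.2], 0.64)]
large_top [([128.1, 258.5], 0.59), ([334.2, 308.8], 0.46)]
0.4
```

View pics/scene0.png

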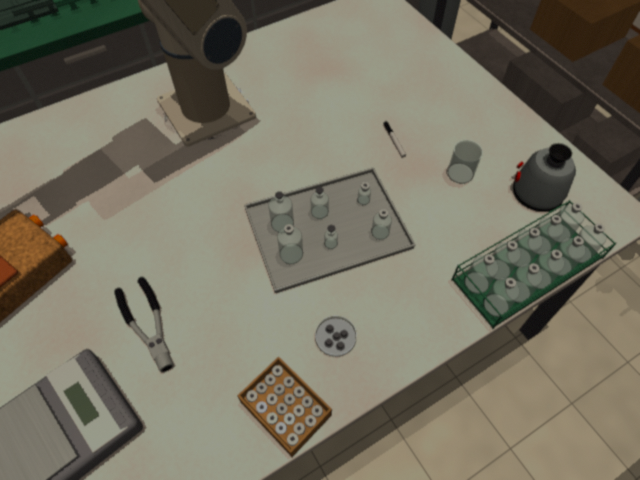

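View pics/top0.png

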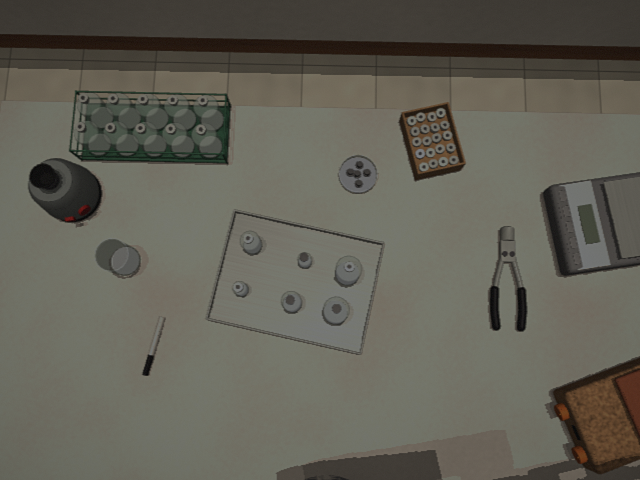

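Run:
```python
import cv2
a=cv2.imread("pics/scene0.png")[100:270,220:450];cv2.imwrite("pics/sc.png",cv2.resize(a,None,fx=3.4,fy=3.4,interpolation=cv2.INTER_CUBIC))
a=cv2.imread("pics/top0.png")[195:345,230:430];cv2.imwrite("pics/tc.png",cv2.resize(a,None,fx=4,fy=4,interpolation=cv2.INTER_CUBIC))
```

```text
(no output)
```

View pics/sc.png

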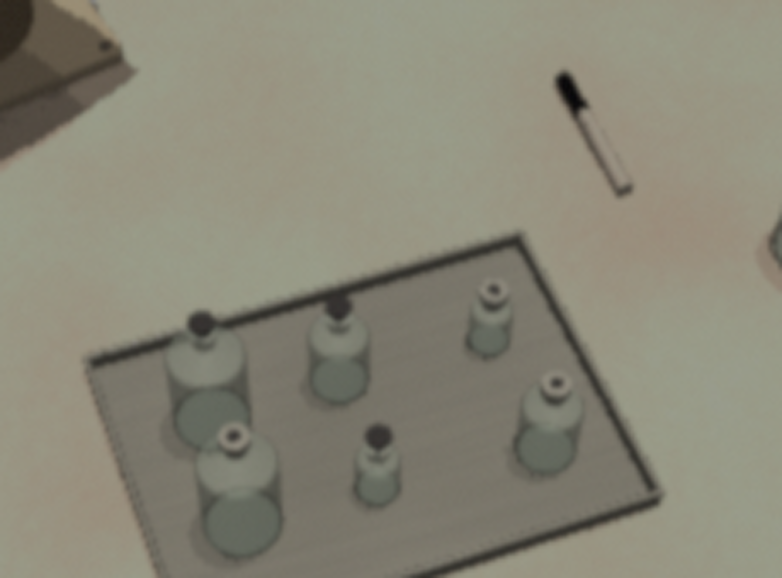

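View pics/tc.png

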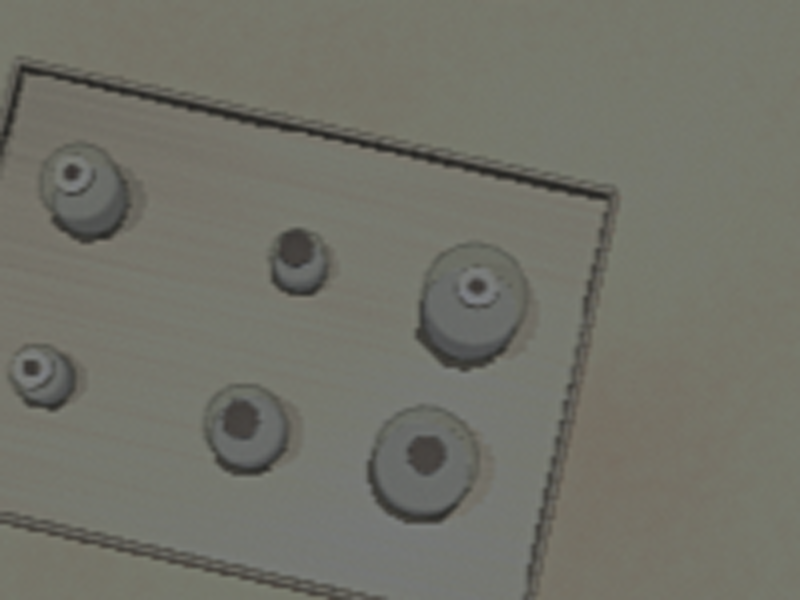

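The dark grey stoppers stand out. In the top view, small is at about (304,256), medium at (290,300) and large at (337,308). In the scene view they are at (331,228), (319,190) and (279,195). The scene-view network wrongly picked (392,139) for the small one, which is the marker, so I'll refine the positions by segmentation and triangulation.

```bash
cat > h.py <<'E'
import numpy as np,cv2
from plant import r
from scipy.optimize import least_squares
def proj(c,P):
    m=r.camera_model(c);T=np.linalg.inv(m["cam_to_world"]);p=T[:3,:3]@np.asarray(P)+T[:3,3]
    u=m["mtx"]@np.array([p[0],-p[1],-p[2]]);return u[:2]/u[2]
def ray(c,uv,z):
    m=r.camera_model(c);d=np.linalg.solve(m["mtx"],[*uv,1]);M=m["cam_to_world"]
    D=M[:3,:3]@np.array([d[0],-d[1],-d[2]]);o=M[:3,3];return o+D*(z-o[2])/D[2]
def blob(im,uv,rad=9,thr=None):
    g=cv2.cvtColor(im,cv2.COLOR_RGB2GRAY).astype(float);u,v=np.round(uv).astype(int)
    p=g[v-rad:v+rad+1,u-rad:u+rad+1]
    t=thr or (g[v-1:v+2,u-1:u+2].mean()*.5+np.median(p)*.5)
    b=(p<t).astype(np.uint8);n,l,s,ce=cv2.connectedComponentsWithStats(b,connectivity=4)
    k=l[rad,rad];return ce[k]+[u-rad,v-rad],s[k]
E
python3 - <<'E'
from h import *
S=cv2.imread("pics/scene0.png")[:,:,::-1].copy();T=cv2.imread("pics/top0.png")[:,:,::-1].copy()
for n,t,s,z in(("small",(304,256),(331,228),72),("medium",(290,300),(319,190),94),("large",(337,308),(279,195),122)):
    bt,st=blob(T,t);bs,ss=blob(S,s)
    P0=ray("top",bt,z-1);P1=ray("scene",bs,z-2)
    f=least_squares(lambda x:np.r_[proj("top",x)-bt,proj("scene",x)-bs],P0)
    print(n,bt.round(1),st,bs.round(1),ss,"top",P0.round(1),"scene",P1.round(1),"tri",f.x.round(1),np.round(f.fun,2))
for uv in((250,241),(240,288),(348,266)): print("sealed",ray("top",uv,80).round(0))
E
```

```text
small [302.9 257.4] [ 3  5 11 14 85] [330.9 228. ] [ 5  6  8  8 46] top [575.5  63.2  71. ] scene [580.1  63.3  70. ] tri [576.8  64.3  64.8] [-0.36 -0.18 -0.43  0.07]
medium [289.7 299.5] [ 4  4 10 10 72] [319.1 187.4] [ 0  1 19 13 97] top [483.4  87.1  93. ] scene [480.2  92.3  92. ] tri [483.6  88.1  98. ] [-0.63 -0.31 -0.78  0.12]
large [336.2 308.2] [ 4  5 10 10 76] [280.7 195.1] [ 5  6 14  8 67] top [466.2  -9.  121. ] scene [472.6  -4.6 120. ] tri [467.7  -6.4 114.9] [-1.31 -0.59 -1.61  0.2 ]
sealed [607. 177.  80.]
sealed [506. 193.  80.]
sealed [558. -33.  80.]
```

```bash
cat >> h.py <<'E'
A=np.linspace(0,2*np.pi,60,endpoint=False)
def cost(cam,g,x,y,z):
    # dark hull of flange (top disc + underside 4mm lower), soft-rendered and correlated with darkness
    pts=[proj(cam,(x+10*np.cos(a),y+10*np.sin(a),zz)) for zz in(z,z-4) for a in A[::3]]
    h=cv2.convexHull(np.array(pts,np.float32));c=h.mean(0)[0];o=np.floor(c).astype(int)-9
    m=np.zeros((18*8,18*8),np.uint8);cv2.fillPoly(m,[np.round((h-o+.5)*8).astype(int)],255)
    m=cv2.resize(cv2.GaussianBlur(m,(0,0),5),(18,18),interpolation=cv2.INTER_AREA)/255.
    p=g[o[1]:o[1]+18,o[0]:o[0]+18];k=cv2.dilate((m>.1).astype(np.uint8),np.ones((3,3)))>0
    return -np.corrcoef(m[k],p[k])[0,1]
def fit(cam,im,x,y,z,R=9):
    g=cv2.cvtColor(im,cv2.COLOR_RGB2GRAY).astype(float);b=(-9,)
    for st,RR in((2,R),(.5,2)):
        x0,y0=(x,y) if b[0]==-9 else b[1:]
        for i in np.arange(-RR,RR+.1,st):
            for j in np.arange(-RR,RR+.1,st):
                c=cost(cam,g,x0+i,y0+j,z)
                if c>b[0] : b=(c,x0+i,y0+j)
    return np.round(b,2)
E
python3 - <<'E'
from h import *
S=cv2.imread("pics/scene0.png")[:,:,::-1].copy();T=cv2.imread("pics/top0.png")[:,:,::-1].copy()
for n,x,y,z in(("small",577,63,72),("medium",483,88,94),("large",467,-8,122)):
    print(n,fit("top",T,x,y,z),fit("scene",S,x,y,z))
E
```

```text
Traceback (most recent call last):
  File "h.py", line 31, in fit
    c=cost(cam,g,x0+i,y0+j,z)
  File "h.py", line 19, in cost
    pts=[proj(cam,(x+10*np.cos(a),y+10*np.sin(a),zz)) for zz in(z,z-4) for a in A[::3]]
         ~~~~^^^^^^^^^^^^^^^^^^^^^^^^^^^^^^^^^^^^^^^^
  File "h.py", line 5, in proj
    m=r.camera_model(c);T=np.linalg.inv(m["cam_to_world"]);p=T[:3,:3]@np.asarray(P)+T[:3,3]
ValueError: time passes only in moves, steps and waits
```

```bash
sed -i 's/r\.camera_model(c)/CM[c]/; ' h.py; sed -i 's/^def proj/CM={c:r.camera_model(c) for c in ("scene","top")}\ndef proj/' h.py
python3 - <<'E'
from h import *
S=cv2.imread("pics/scene0.png")[:,:,::-1].copy();T=cv2.imread("pics/top0.png")[:,:,::-1].copy()
for n,x,y,z in(("small",577,63,72),("medium",483,88,94),("large",467,-8,122)):
    print(n,fit("top",T,x,y,z),fit("scene",S,x,y,z))
print(r.get_obs()["clock"])
E
```

```text
small [  0.93 577.5   62.  ] [  0.96 579.5   63.5 ]
medium [  0.97 483.5   87.  ] [  0.76 482.    89.  ]
large [  0.97 466.5   -8.5 ] [  0.85 470.5   -7.5 ]
0.4
```

```bash
cat > go.py <<'E'
import sys,numpy as np
from plant import r
from scipy.spatial.transform import Rotation as Ro
o=r.get_obs();q=o["tcp_rot"];R=Ro.from_quat([q[1],q[2],q[3],q[0]])
print("t",round(o["clock"],2),"pos",np.round(o["tool_pos"],1),"gap",round(float(o["finger_gap"]),3),"f",np.round(o["ft_force"],2),"zaxis",R.as_matrix()[:,2].round(4))
if len(sys.argv)>3: print("offset m",(R.inv().apply(np.array([float(a) for a in sys.argv[1:4]])-o["tool_pos"])/1000).round(4))
E
python3 -m pendant '[{"offset":[-0.034,-0.036,0],"twist":0,"hand":-1},{"offset":[-0.034,-0.036,0],"twist":0,"hand":-1},{"offset":[-0.034,-0.036,0],"twist":0,"hand":-1},{"offset":[-0.034,-0.036,0],"twist":0,"hand":-1},{"offset":[-0.034,-0.036,0],"twist":0,"hand":-1},{"offset":[-0.034,-0.036,0],"twist":0,"hand":-1},{"offset":[-0.034,-0.036,0],"twist":0,"hand":-1},{"offset":[-0.034,-0.036,0],"twist":0,"hand":-1},{"offset":[-0.034,-0.036,0],"twist":0,"hand":-1},{"offset":[-0.034,-0.036,0],"twist":0,"hand":-1},{"offset":[-0.034,-0.036,0],"twist":0,"hand":-1},{"offset":[-0.034,-0.036,0],"twist":0,"hand":-1}]' 20
python3 go.py 578.5 62.8 330
```

```text
clock: 1.6
tool_pos: [473.7, -107.4, 405.3]
tcp_rot: [0.001, 0.782, -0.623, 0.005]
ft_force: [0.2, -1.4, 0.5]
finger_gap: -0.002
t 1.6 pos [ 473.7 -107.4  405.3] gap -0.002 f [ 0.23 -1.38  0.52] zaxis [ 0.0065 -0.0077 -0.9999]
offset m [-0.1432 -0.1398  0.0747]
```

```bash
python3 -m pendant '[{"offset":[-0.034,-0.034,0],"twist":0,"hand":-1},{"offset":[-0.034,-0.034,0.01],"twist":0,"hand":-1},{"offset":[-0.034,-0.034,0.02],"twist":0,"hand":-1},{"offset":[-0.03,-0.03,0.03],"twist":0,"hand":-1},{"offset":[-0.015,-0.01,0.02],"twist":0,"hand":-1},{"offset":[0,0,0],"twist":0,"hand":-1},{"offset":[0,0,0],"twist":0,"hand":-1}]'
python3 go.py 578.5 62.8 275
```

```text
clock: 2.3
tool_pos: [582.7, 74.2, 328.2]
tcp_rot: [-0.002, 0.785, -0.62, 0.008]
ft_force: [0.1, 0.1, -0.0]
finger_gap: -0.002
t 2.3 pos [582.7  74.2 328.2] gap -0.002 f [ 0.15  0.14 -0.03] zaxis [ 0.0156 -0.0077 -0.9998]
offset m [0.0095 0.0074 0.0532]
```

```bash
sed -i 's/^if len.*/tip=np.array(o["tool_pos"])+173*R.as_matrix()[:,2];print("tip",tip.round(1))\nif len(sys.argv)>3: print("offset m",(R.inv().apply(np.array([float(a) for a in sys.argv[1:4]])-tip)\/1000).round(4))/' go.py
python3 go.py 578.5 62.8 95
```

```text
t 2.3 pos [582.7  74.2 328.2] gap -0.002 f [ 0.15  0.14 -0.03] zaxis [ 0.0156 -0.0077 -0.9998]
tip [585.4  72.9 155.2]
offset m [0.0075 0.0098 0.0602]
```

```bash
python3 -m pendant '[{"offset":[0.0035,0.005,0.02],"twist":0,"hand":-1},{"offset":[0.004,0.005,0.02],"twist":0,"hand":-1},{"offset":[0,0,0.02],"twist":0,"hand":-1},{"offset":[0,0,0],"twist":0,"hand":-1},{"offset":[0,0,0],"twist":0,"hand":-1}]'
python3 go.py 578.5 62.8 75
python3 - <<'E'
from h import *
for c in("scene","top"):
    im=r.camera(c)[:,:,::-1];im=im[140:290,240:420] if c=="scene" else im[195:345,230:430]
    cv2.imwrite(f"pics/{c}1.png",cv2.resize(im,None,fx=4,fy=4,interpolation=cv2.INTER_CUBIC))
E
```

```text
clock: 2.8
tool_pos: [575.9, 58.9, 273.2]
tcp_rot: [-0.004, 0.783, -0.622, 0.012]
ft_force: [1.5, -0.3, 1.1]
finger_gap: -0.001
t 2.8 pos [575.9  58.9 273.2] gap -0.001 f [ 1.49 -0.33  1.14] zaxis [ 0.0233 -0.0078 -0.9997]
tip [579.9  57.5 100.2]
offset m [-0.0058  0.0007  0.0252]
```

View pics/scene1.png

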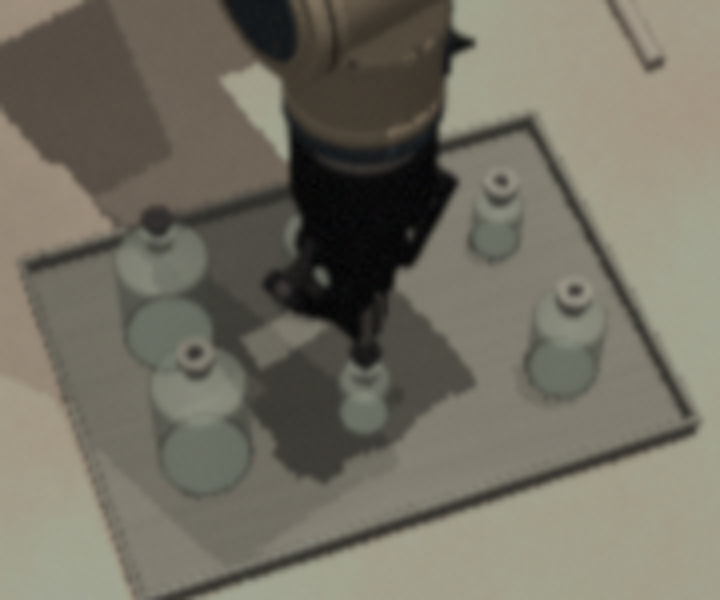

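View pics/top1.png

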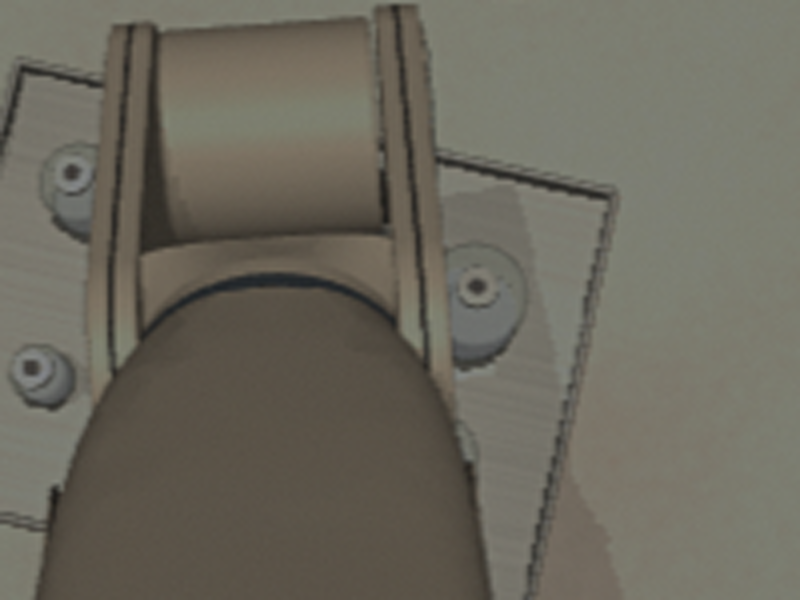

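The shut fingers stand about 25 mm above the small stopper, at scene crop (365,350), and line up with it. I'll centre and come down slowly.

```bash
python3 -m pendant '[{"offset":[-0.005,0.001,0.006],"twist":0,"hand":-1},{"offset":[0,0,0.006],"twist":0,"hand":-1},{"offset":[0,0,0.006],"twist":0,"hand":-1},{"offset":[0,0,0.002],"twist":0,"hand":-1},{"offset":[0,0,0],"twist":0,"hand":-1}]'
python3 go.py 578.5 62.8 64
```

```text
clock: 3.4
tool_pos: [575.0, 64.3, 254.3]
tcp_rot: [-0.006, 0.783, -0.622, 0.013]
ft_force: [0.8, -0.2, -0.5]
finger_gap: 0.003
t 3.4 pos [575.   64.3 254.3] gap 0.003 f [ 0.85 -0.23 -0.51] zaxis [ 0.0283 -0.0073 -0.9996]
tip [579.9  63.   81.4]
offset m [-0.0003  0.0019  0.0174]
```

```bash
python3 -m pendant '[{"offset":[0,0.001,0.004],"twist":0,"hand":-1},{"offset":[0,0.001,0.003],"twist":0,"hand":-1},{"offset":[0,0,0.002],"twist":0,"hand":-1}]'
python3 go.py 578.5 62.8 64
```

```text
clock: 3.7
tool_pos: [573.3, 63.8, 244.7]
tcp_rot: [-0.006, 0.783, -0.621, 0.013]
ft_force: [-0.4, 0.4, 4.0]
finger_gap: 0.002
t 3.7 pos [573.3  63.8 244.7] gap 0.002 f [-0.43  0.45  4.03] zaxis [ 0.0284 -0.0073 -0.9996]
tip [578.2  62.6  71.8]
offset m [-0.0003 -0.0001  0.0078]
```

Contact at tip z of about 72 with 4 N, as expected. Now I'll push it home.

```bash
python3 -m pendant '[{"offset":[0,0,0.002],"twist":0,"hand":-1},{"offset":[0,0,0.002],"twist":0,"hand":-1},{"offset":[0,0,0.002],"twist":0,"hand":-1}]'
python3 go.py 578.5 62.8 64
```

```text
clock: 4.0
tool_pos: [573.6, 63.8, 238.9]
tcp_rot: [-0.006, 0.783, -0.622, 0.013]
ft_force: [-1.9, 0.7, 3.8]
finger_gap: 0.0
t 4.0 pos [573.6  63.8 238.9] gap 0.0 f [-1.93  0.74  3.81] zaxis [ 0.0287 -0.0072 -0.9996]
tip [578.6  62.6  66. ]
offset m [-0.0003  0.0001  0.002 ]
```

```bash
python3 -m pendant '[{"offset":[0,0,0.001],"twist":0,"hand":-1},{"offset":[0,0,0.001],"twist":0,"hand":-1}]'
python3 go.py 578.5 62.8 64
python3 -m pendant '[{"offset":[0,0,0.0007],"twist":0,"hand":-1}]'
python3 go.py 578.5 62.8 64
```

```text
clock: 4.2
tool_pos: [573.6, 63.8, 236.9]
tcp_rot: [-0.006, 0.783, -0.622, 0.013]
ft_force: [-2.6, 0.3, 7.9]
finger_gap: -0.003
t 4.2 pos [573.6  63.8 236.9] gap -0.003 f [-2.64  0.33  7.88] zaxis [ 0.0286 -0.0072 -0.9996]
tip [578.6  62.6  64. ]
offset m [-0.0003  0.     -0.    ]
clock: 4.3
tool_pos: [573.7, 63.8, 236.6]
tcp_rot: [-0.006, 0.783, -0.622, 0.013]
ft_force: [-2.0, -0.5, 9.6]
finger_gap: 0.001
t 4.3 pos [573.7  63.8 236.6] gap 0.001 f [-2.02 -0.51  9.57] zaxis [ 0.0287 -0.0071 -0.9996]
tip [578.7  62.6  63.7]
offset m [-0.0002  0.0001 -0.0003]
```

Force rises to 9.6 N with the springy slope just past the home height of 65, so the stopper is home. I'll lift straight up.

```bash
python3 -m pendant '[{"offset":[0,0,-0.004],"twist":0,"hand":-1},{"offset":[0,0,-0.01],"twist":0,"hand":-1},{"offset":[0,0,-0.025],"twist":0,"hand":-1},{"offset":[0,0,-0.03],"twist":0,"hand":-1},{"offset":[0,0,-0.025],"twist":0,"hand":-1}]'
python3 go.py 483 87.5 150
```

```text
clock: 4.8
tool_pos: [569.8, 64.3, 330.4]
tcp_rot: [-0.003, 0.783, -0.622, 0.011]
ft_force: [-0.2, 0.6, 0.8]
finger_gap: -0.003
t 4.8 pos [569.8  64.3 330.4] gap -0.003 f [-0.19  0.59  0.84] zaxis [ 0.0213 -0.008  -0.9997]
tip [573.5  62.9 157.4]
offset m [-0.0446  0.0827  0.0053]
```

```bash
python3 -m pendant '[{"offset":[-0.011,0.02,0],"twist":0,"hand":-1},{"offset":[-0.012,0.022,0],"twist":0,"hand":-1},{"offset":[-0.012,0.022,0],"twist":0,"hand":-1},{"offset":[-0.008,0.014,0],"twist":0,"hand":-1},{"offset":[0,0,0],"twist":0,"hand":-1},{"offset":[0,0,0],"twist":0,"hand":-1}]'
python3 go.py 483 87.5 103
python3 - <<'E'
from h import *
im=r.camera("scene");T=r.camera("top");cv2.imwrite("pics/top2raw.png",T[:,:,::-1]);cv2.imwrite("pics/scene2raw.png",im[:,:,::-1])
print("small after scene",fit("scene",im,578.5,63,65),"top",fit("top",T,578.5,63,65))
im=im[140:290,240:420,::-1]
cv2.imwrite("pics/scene2.png",cv2.resize(im,None,fx=4,fy=4,interpolation=cv2.INTER_CUBIC))
E
```

```text
clock: 5.4
tool_pos: [483.8, 89.0, 335.4]
tcp_rot: [-0.009, 0.783, -0.622, 0.016]
ft_force: [-0.1, 0.4, -0.4]
finger_gap: -0.002
t 5.4 pos [483.8  89.  335.4] gap -0.002 f [-0.05  0.42 -0.38] zaxis [ 0.0359 -0.0065 -0.9993]
tip [490.   87.9 162.6]
offset m [-0.0021  0.0089  0.0593]
small after scene [  0.96 581.5   62.5 ] top [2.100e-01 5.875e+02 5.400e+01]
```

View pics/scene2.png

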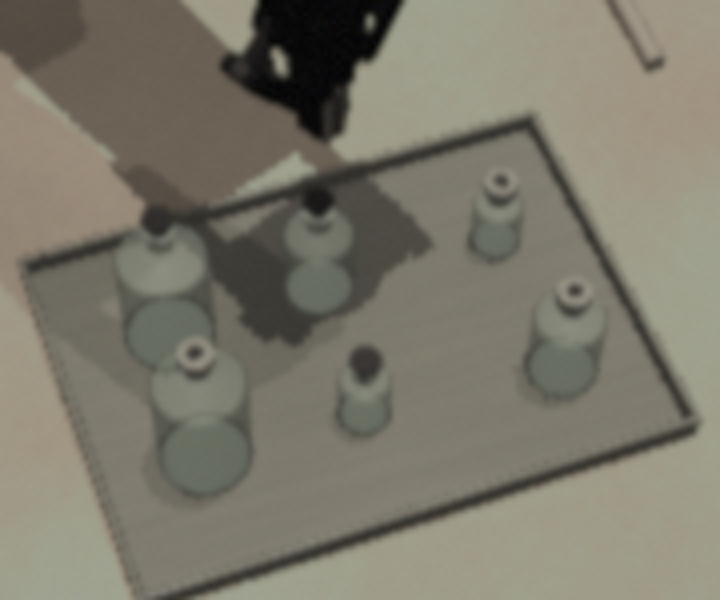

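The small stopper's flange now sits on the lip, at crop (366,362), and the bottle is upright. On to the medium one.

```bash
python3 -m pendant '[{"offset":[-0.001,0.005,0.02],"twist":0,"hand":-1},{"offset":[-0.001,0.004,0.02],"twist":0,"hand":-1},{"offset":[0,0,0.014],"twist":0,"hand":-1},{"offset":[0,0,0],"twist":0,"hand":-1},{"offset":[0,0,0],"twist":0,"hand":-1}]'
python3 go.py 483 87.5 95
python3 - <<'E'
from h import *
a=cv2.imread("pics/scene0.png").astype(int)[210:255,315:350];b=cv2.imread("pics/scene2raw.png").astype(int)[210:255,315:350]
cv2.imwrite("pics/cmp.png",cv2.resize(np.hstack([a,b]).astype(np.uint8),None,fx=10,fy=10,interpolation=cv2.INTER_CUBIC))
E
```

```text
clock: 6.0
tool_pos: [481.9, 87.6, 280.2]
tcp_rot: [-0.011, 0.782, -0.623, 0.018]
ft_force: [-0.5, -0.6, 0.0]
finger_gap: -0.0
t 6.0 pos [481.9  87.6 280.2] gap -0.0 f [-0.53 -0.63  0.02] zaxis [ 0.0413 -0.0059 -0.9991]
tip [489.1  86.5 107.4]
offset m [-0.0025  0.0062  0.0121]
```

View pics/cmp.png

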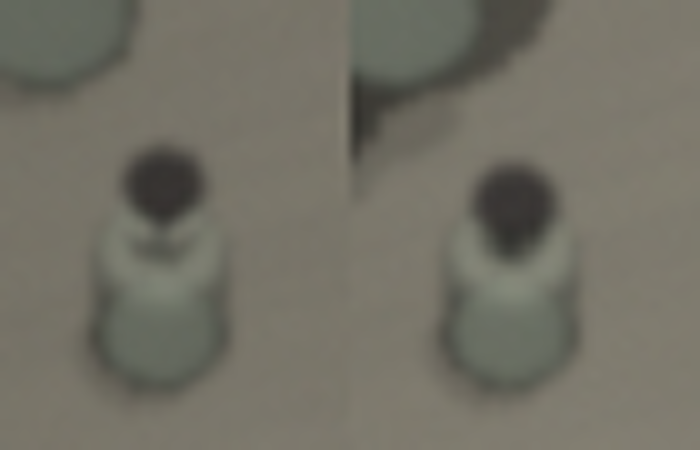

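The bottle base at (160,385) and (508,385) in the two halves is unchanged, and the stopper is down on the lip. Continuing on the medium bottle.

```bash
python3 -m pendant '[{"offset":[-0.001,0.003,0.004],"twist":0,"hand":-1},{"offset":[-0.001,0.002,0.003],"twist":0,"hand":-1},{"offset":[0,0,0.001],"twist":0,"hand":-1}]'
python3 go.py 484 87.5 86
```

```text
clock: 6.3
tool_pos: [477.9, 88.3, 273.0]
tcp_rot: [-0.012, 0.782, -0.623, 0.019]
ft_force: [-0.3, 0.5, 0.2]
finger_gap: 0.002
t 6.3 pos [477.9  88.3 273. ] gap 0.002 f [-0.34  0.52  0.19] zaxis [ 0.0443 -0.0055 -0.999 ]
tip [485.5  87.3 100.1]
offset m [-0.0007  0.002   0.014 ]
```

```bash
python3 -m pendant '[{"offset":[0,0.001,0.003],"twist":0,"hand":-1},{"offset":[0,0.001,0.003],"twist":0,"hand":-1},{"offset":[0,0,0.002],"twist":0,"hand":-1}]'
python3 go.py 484 87.5 86
```

```text
clock: 6.6
tool_pos: [476.5, 87.9, 265.3]
tcp_rot: [-0.012, 0.782, -0.623, 0.02]
ft_force: [-0.8, 0.7, 4.5]
finger_gap: -0.004
t 6.6 pos [476.5  87.9 265.3] gap -0.004 f [-0.79  0.68  4.49] zaxis [ 0.0464 -0.0051 -0.9989]
tip [484.5  87.   92.5]
offset m [-0.0007  0.0007  0.0065]
```

```bash
python3 -m pendant '[{"offset":[0,0.0001,0.002],"twist":0,"hand":-1},{"offset":[0,0.0001,0.002],"twist":0,"hand":-1},{"offset":[0,0.0001,0.001],"twist":0,"hand":-1}]'
python3 go.py 484 87.5 86
python3 -m pendant '[{"offset":[0,0,0.001],"twist":0,"hand":-1}]'
python3 go.py 484 87.5 86
```

```text
clock: 6.9
tool_pos: [476.4, 87.9, 260.2]
tcp_rot: [-0.012, 0.782, -0.623, 0.02]
ft_force: [-1.2, 0.5, 5.0]
finger_gap: -0.002
t 6.9 pos [476.4  87.9 260.2] gap -0.002 f [-1.18  0.49  5.02] zaxis [ 0.0464 -0.0051 -0.9989]
tip [484.4  87.   87.4]
offset m [-0.0006  0.0004  0.0014]
clock: 7.0
tool_pos: [476.5, 87.9, 259.2]
tcp_rot: [-0.012, 0.782, -0.623, 0.02]
ft_force: [-1.4, -0.1, 6.1]
finger_gap: 0.002
t 7.0 pos [476.5  87.9 259.2] gap 0.002 f [-1.38 -0.06  6.09] zaxis [ 0.0465 -0.0051 -0.9989]
tip [484.5  87.   86.4]
offset m [-0.0006  0.0004  0.0004]
```

```bash
python3 -m pendant '[{"offset":[0,0,0.0007],"twist":0,"hand":-1}]'
python3 go.py 484 87.5 86
python3 -m pendant '[{"offset":[0,0,0.0005],"twist":0,"hand":-1}]'
python3 go.py 484 87.5 86
```

```text
clock: 7.1
tool_pos: [476.5, 87.9, 258.6]
tcp_rot: [-0.012, 0.782, -0.623, 0.02]
ft_force: [-2.7, 0.2, 9.6]
finger_gap: -0.002
t 7.1 pos [476.5  87.9 258.6] gap -0.002 f [-2.68  0.23  9.58] zaxis [ 0.0464 -0.0051 -0.9989]
tip [484.6  87.   85.8]
offset m [-0.0006  0.0004 -0.0002]
clock: 7.2
tool_pos: [476.6, 87.9, 258.4]
tcp_rot: [-0.012, 0.782, -0.623, 0.02]
ft_force: [-3.1, 1.0, 10.7]
finger_gap: -0.003
t 7.2 pos [476.6  87.9 258.4] gap -0.003 f [-3.15  0.96 10.69] zaxis [ 0.0464 -0.005  -0.9989]
tip [484.6  87.   85.6]
offset m [-0.0006  0.0005 -0.0004]
```

Medium is home: 10.7 N on the spring, 1.4 mm past the home height. I'll lift and move to the large one.

```bash
python3 -m pendant '[{"offset":[0,0,-0.004],"twist":0,"hand":-1},{"offset":[0,0,-0.01],"twist":0,"hand":-1},{"offset":[0,0,-0.025],"twist":0,"hand":-1},{"offset":[0,0,-0.03],"twist":0,"hand":-1},{"offset":[0,0,0],"twist":0,"hand":-1}]'
python3 go.py 468 -8.3 155
```

```text
clock: 7.7
tool_pos: [473.2, 88.2, 329.7]
tcp_rot: [-0.012, 0.782, -0.623, 0.019]
ft_force: [-0.7, -0.5, 0.1]
finger_gap: 0.003
t 7.7 pos [473.2  88.2 329.7] gap 0.003 f [-0.69 -0.49  0.11] zaxis [ 0.0444 -0.0055 -0.999 ]
tip [480.9  87.2 156.9]
offset m [0.0902 0.0341 0.0018]
```

```bash
python3 -m pendant '[{"offset":[0.018,0.006,0],"twist":0,"hand":-1},{"offset":[0.02,0.007,0],"twist":0,"hand":-1},{"offset":[0.02,0.007,0],"twist":0,"hand":-1},{"offset":[0.018,0.007,0],"twist":0,"hand":-1},{"offset":[0.01,0.004,0],"twist":0,"hand":-1},{"offset":[0,0,0],"twist":0,"hand":-1},{"offset":[0,0,0],"twist":0,"hand":-1}]'
python3 go.py 469 -8.3 128
python3 - <<'E'
from h import *
im=r.camera("scene");cv2.imwrite("pics/scene3raw.png",im[:,:,::-1])
a=cv2.imread("pics/scene0.png")
f=lambda q:q[150:270,240:340]
cv2.imwrite("pics/cmp3.png",cv2.resize(np.hstack([f(a),f(im[:,:,::-1])]),None,fx=4,fy=4,interpolation=cv2.INTER_CUBIC))
E
```

```text
clock: 8.4
tool_pos: [461.4, -5.0, 329.9]
tcp_rot: [-0.013, 0.782, -0.622, 0.02]
ft_force: [0.1, -0.1, 0.1]
finger_gap: -0.001
t 8.4 pos [461.4  -5.  329.9] gap -0.001 f [ 0.15 -0.12  0.08] zaxis [ 0.0466 -0.0048 -0.9989]
tip [469.5  -5.8 157.1]
offset m [0.0019 0.0023 0.029 ]
```

View pics/cmp3.png

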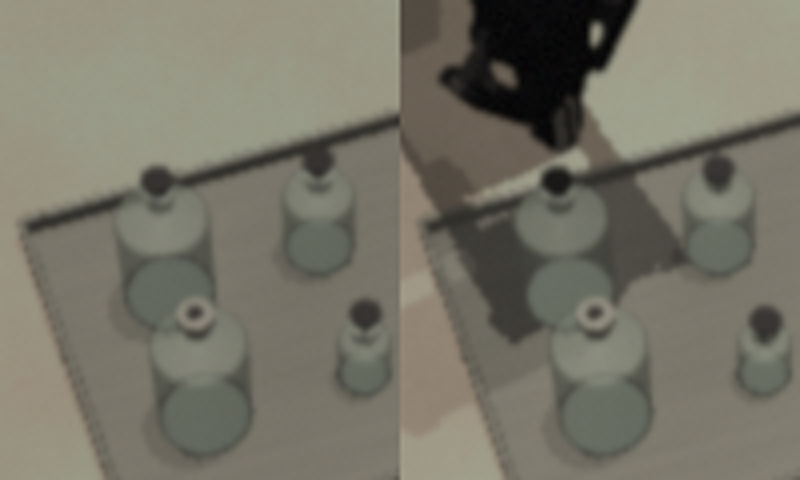

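Medium at (718,170) and small at (765,320) are both seated, and their bottles haven't moved. Next, the large one, with its stopper at (557,180) under the fingers.

```bash
python3 -m pendant '[{"offset":[0.002,0.002,0.01],"twist":0,"hand":-1},{"offset":[0,0.001,0.01],"twist":0,"hand":-1},{"offset":[0,0,0.006],"twist":0,"hand":-1},{"offset":[0,0,0],"twist":0,"hand":-1}]'
python3 go.py 469 -8.3 114
```

```text
clock: 8.85
tool_pos: [460.1, -6.0, 301.0]
tcp_rot: [-0.013, 0.783, -0.621, 0.019]
ft_force: [0.1, 0.1, 0.2]
finger_gap: 0.003
t 8.85 pos [460.1  -6.  301. ] gap 0.003 f [0.13 0.13 0.2 ] zaxis [ 0.0459 -0.0045 -0.9989]
tip [468.   -6.8 128.2]
offset m [0.0015 0.     0.0142]
```

```bash
python3 -m pendant '[{"offset":[0.001,0,0.003],"twist":0,"hand":-1},{"offset":[0,0,0.002],"twist":0,"hand":-1},{"offset":[0,0,0.002],"twist":0,"hand":-1}]'
python3 go.py 469 -8.3 114
```

```text
clock: 9.15
tool_pos: [460.8, -6.8, 293.4]
tcp_rot: [-0.012, 0.784, -0.621, 0.019]
ft_force: [-0.8, -0.5, 4.3]
finger_gap: -0.003
t 9.15 pos [460.8  -6.8 293.4] gap -0.003 f [-0.82 -0.54  4.31] zaxis [ 0.0453 -0.0044 -0.999 ]
tip [468.7  -7.5 120.5]
offset m [0.0007 0.0001 0.0066]
```

```bash
python3 -m pendant '[{"offset":[0,0.0001,0.002],"twist":0,"hand":-1},{"offset":[0,0.0001,0.002],"twist":0,"hand":-1},{"offset":[0,0,0.0015],"twist":0,"hand":-1},{"offset":[0,0,0.001],"twist":0,"hand":-1}]'
python3 go.py 469 -8.3 114
python3 -m pendant '[{"offset":[0,0,0.0007],"twist":0,"hand":-1}]'
python3 go.py 469 -8.3 114
```

```text
clock: 9.55
tool_pos: [461.0, -6.9, 287.1]
tcp_rot: [-0.013, 0.783, -0.621, 0.019]
ft_force: [-2.8, 0.3, 7.1]
finger_gap: 0.002
t 9.55 pos [461.   -6.9 287.1] gap 0.002 f [-2.79  0.29  7.07] zaxis [ 0.046  -0.0044 -0.9989]
tip [469.   -7.6 114.3]
offset m [0.0007 0.0001 0.0003]
clock: 9.65
tool_pos: [461.1, -6.9, 286.6]
tcp_rot: [-0.013, 0.783, -0.621, 0.019]
ft_force: [-2.6, 1.0, 9.6]
finger_gap: -0.0
t 9.65 pos [461.1  -6.9 286.6] gap -0.0 f [-2.63  0.96  9.62] zaxis [ 0.0461 -0.0043 -0.9989]
tip [469.   -7.6 113.8]
offset m [ 0.0006  0.0002 -0.0002]
```

```bash
python3 -m pendant '[{"offset":[0,0,0.0005],"twist":0,"hand":-1}]'
python3 -m pendant '[{"offset":[0,0,-0.004],"twist":0,"hand":-1},{"offset":[0,0,-0.01],"twist":0,"hand":-1},{"offset":[0,0,-0.03],"twist":0,"hand":-1},{"offset":[0,0,-0.04],"twist":0,"hand":-1},{"offset":[0.03,0,-0.03],"twist":0,"hand":-1},{"offset":[0.045,0,0],"twist":0,"hand":-1},{"offset":[0.045,0,0],"twist":0,"hand":-1},{"offset":[0.045,0,0],"twist":0,"hand":-1},{"offset":[0.045,0,0],"twist":0,"hand":-1},{"offset":[0.045,0,0],"twist":0,"hand":-1},{"offset":[0.045,0,0],"twist":0,"hand":-1},{"offset":[0.01,0,0],"twist":0,"hand":-1}]'
python3 -m pendant '[{"offset":[0,0,0],"twist":0,"hand":-1},{"offset":[0,0,0],"twist":0,"hand":-1},{"offset":[0,0,0],"twist":0,"hand":-1}]'
python3 - <<'E'
from h import *
for c,(y0,y1,x0,x1) in(("scene",(150,270,240,430)),("top",(200,350,200,400))):
    im=r.camera(c)[:,:,::-1];a=cv2.imread(f"pics/{c}0.png")
    cv2.imwrite(f"pics/{c}4.png",cv2.resize(np.hstack([q[y0:y1,x0:x1] for q in(a,im)]),None,fx=2,fy=2,interpolation=cv2.INTER_CUBIC))
    R=im[:,:,::-1].copy()
    for n,x,y,z in(("small",578.5,63,65),("medium",483,88,87),("large",467,-8,115)): print(c,n,fit(c,R,x,y,z))
    if c=="scene": 
        f=lambda q:q[185:250,250:345]
        cv2.imwrite("pics/s4z.png",cv2.resize(np.vstack([f(a),f(im)]),None,fx=4.5,fy=4.5,interpolation=cv2.INTER_CUBIC))
E
python3 go.py
```

```text
clock: 9.75
tool_pos: [461.2, -6.9, 286.5]
tcp_rot: [-0.013, 0.783, -0.621, 0.02]
ft_force: [-3.0, -0.5, 10.7]
finger_gap: -0.001
clock: 10.95
tool_pos: [528.8, -318.4, 417.5]
tcp_rot: [-0.014, 0.785, -0.619, 0.025]
ft_force: [-0.3, 0.5, -0.6]
finger_gap: -0.001
clock: 11.25
tool_pos: [528.1, -318.0, 417.4]
tcp_rot: [-0.014, 0.785, -0.619, 0.024]
ft_force: [-0.4, 0.1, 0.0]
finger_gap: 0.0
scene small [  0.96 581.5   62.5 ]
scene medium [  0.89 489.5   87.  ]
scene large [  0.89 472.    -9.5 ]
top small [  0.93 578.    62.  ]
top medium [  0.97 483.5   87.5 ]
top large [  0.98 466.    -8.5 ]
t 11.35 pos [ 528.2 -317.8  417.5] gap -0.001 f [-0.31  0.03 -0.15] zaxis [ 0.0548 -0.0084 -0.9985]
tip [ 537.7 -319.3  244.8]
```

View pics/scene4.png

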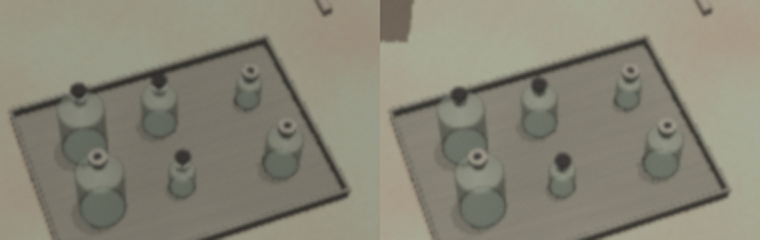

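View pics/top4.png

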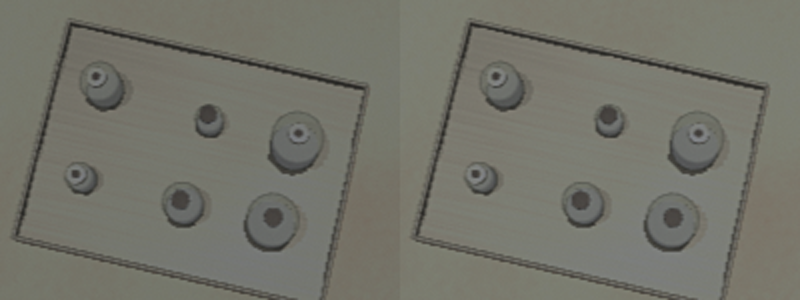

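View pics/s4z.png

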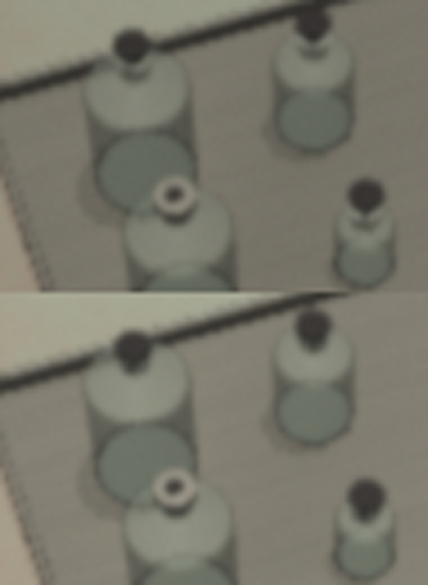

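All three stoppers are seated on the lips, no bottle has moved, and the arm is clear.

```bash
python3 -c "
from plant import r
print(r.hand_in(), r.get_obs()['clock'])"
```

```text
the job is handed in; nothing more can be done
the job is handed in; nothing more can be done
```

All three stoppers are pressed home, in the order small, medium, large. I used the shut fingertips from above, and the job was handed in at about 11.4 s.

- **Contact and force:** contact came within about 1.5 mm of the expected height each time. Each push then met about 4 to 5 N of sliding friction. It ended at 9.6 to 10.7 N, with the fingertips 1.3 to 1.4 mm past the nominal home height, where the rubber flange springs.
- **Final pictures:** before and after views show all three flanges down on the lips. All six bottles stand upright, and the top-view stopper positions are within 1 mm of where they started. I compared only the tray area; the arm went nowhere near the crimper, beaker, marker or dish.
- **What disagreed:**
  - The scene-camera fits differed from the top camera by up to 6 mm, because the dark stopper merges with what is behind it; I relied on the top camera.
  - An early scene-view network hit for the small stopper was wrong (it was the marker), so I ignored it.
  - The tool drifted to about 2.6° of tilt while pressing. I corrected the fingertip position for this, and sideways force stayed at about 3 N or less.

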